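Seal the tub of rice crackers

TASK

Only the front end of the clear tub lid sticks out from under the low steel rack: draw it out until its handle is well clear of the rack, set it down flat on the counter and let go. Then take it by its upright orange top handle, lift it and lay it gently and squarely into the mouth of the open tub so that it rests up on the blue gasket, and let go. Finally press the lid down firmly but without banging it, corner by corner on its four orange marks, until the gasket is fully home and the lid flush all round; keep the lid roughly level throughout and leave the other things on the counter where they are.

Things in the scene. Friction and masses are not known exactly. Their poses are not given: they have to be found in the camera images.
- lid: loose airtight lid, clear bluish plastic, orange fittings, 220 g, rigid. Origin: centre of the underside of its plug; z up, x along its length. Plug 120 x 80 mm, z 0 to 18 (lower 9 mm only 112 x 72); plate 150 x 110 mm, z 18 to 24. Starts lying on its plug on the counter, lug (-x end) pointing out of the rack, handle under the rack's roof. Fits the tub either way round.
- lid_grip (a point): point in the lid's solid upright orange handle bar at the centre of the plate, 14 mm thick (lid x), 60 mm long (lid y), z 24 to 54 mm; the point is 44 mm above the lid's origin
- lid_lug (a point): point in the orange lug at the lid's -x end, at x -93, y 0, z 34 mm in the lid's frame; the lug is 14 mm thick (y), x -73 to -109, z 18 to 46 mm
- lid_mark (a point): centre of one of the four flat orange press marks, 20 mm across, on the lid's plate top: this one at x 60, y 40, z 24 mm in the lid's frame, the others at the mirrored places x +-60, y +-40
- rack: low steel rack, fixed. Origin: on the counter below its centre. Roof 170 (x) x 210 (y) mm, underside 80, top 86 mm up; 12 mm round posts at x +-75, y +-94 mm; cracker tray on the roof, up to 131 mm. The lid comes out straight along the rack's -x, between the front posts; the roof ends 85 mm from the origin, and the counter before it is free for 0.2 m.
- tub: open clear tub of crackers with a white rim, fixed in a dark nest. Origin: centre of its underside on the counter; x along its length. Rim 150 (x) x 110 (y) mm outside, its top 80 mm up; mouth 126 x 86 mm, 25 mm deep down to the crackers. A lid laid on the raised gasket has its origin 68 mm above the counter; flush, 62 mm.
- tub_rim (a point): centre of the tub's mouth at the rim top, 80 mm above the tub's origin, same axes. The blue gasket stands 6 mm above the rim; each corner piece gives at 9 N (10 to 12 N on the lid's mark), sinks 6 mm and stays down, while the opposite corner of the lid rises meanwhile. All four at once would need 36 N.
- sealed: a bystander: a like tub already closed, loose, 750 g, 150 x 110 mm, 108 mm high with its handle and a lug at its -x end like the lid's; origin centre of underside. It and the open tub may change places.
- shaker: a bystander: seasoning jar with a red cap, 52 mm across, 130 mm high; origin centre of underside
- bowl: a bystander: steel bowl, 140 mm across, 55 mm high; origin centre of underside
- jar: a bystander: amber jar, 84 mm across, 120 mm high; origin centre of underside
- roll: a bystander: paper roll 90 mm across, 50 mm high; origin centre of underside
- seal_0 (a joint): how far the gasket piece at the tub's corner x +69, y +49 mm is pressed down, in m: 0 up, 0.006 fully home
- seal_1 (a joint): how far the gasket piece at the tub's corner x -69, y +49 mm is pressed down, in m: 0 up, 0.006 fully home
- seal_2 (a joint): how far the gasket piece at the tub's corner x -69, y -49 mm is pressed down, in m: 0 up, 0.006 fully home
- seal_3 (a joint): how far the gasket piece at the tub's corner x +69, y -49 mm is pressed down, in m: 0 up, 0.006 fully home
There are look-alikes about, which are no part of the job. What is shaped like the lid but pink is not meant.

How it is judged:
By the outcome, as a careful person would: the job done as asked, in the order asked, and still so for the second after the job is handed in, with the robot touching nothing.
It also fails if it takes over 72 s, if anything falls off the work surface, if the arm or the gripper's body presses on something with over 40 N, if the wrist force passes 120 N, or if a joint passes its speed limit or range.

ROBOT

A 7-joint arm with a two-finger parallel gripper is mounted at the origin on the work surface. World frame = base frame: x ahead of the robot, y to its left, z up, the work surface at z = 0. Lengths are in mm, angles in rad, forces in N, time in s.
With the tool pointing down it reaches from about 425 to 975 mm from the base axis. Payload 16.7 kg.
Tool frame: the origin (TCP) lies on the front face of the gripper's body, between the roots of the fingers; the fingertips stand ctrl.nose_length ahead of it and the grasp point (between the pads) lies 54 mm ahead of it (ctrl.nose_length is the distance from the TCP to the fingertips, in mm); z points along the fingers, y is the line along which they close (so a half turn about z gives the same grasp; the last joint's range is limited). The gripper opens to 85 mm and grips with 20 to 120 N. Pads are 22 mm wide; open, the fingers measure 114 mm over their backs; the gripper's body (76 mm by 85 mm) begins 54 mm behind the grasp point. The pads swing forward as they close: fully open they stand 13 mm farther back than shut.
Start: joints at [0.959, 0.426, 0.074, 1.606, -0.034, 1.111, -0.067], TCP at [301.322, -603.975, 303.902] pointing down, gripper open.
Joint ranges: [-2.85, 2.85], [-0.5, 2.14], [-1.23, 1.37], [0.21, 2.46], [-1.02, 4.16], [0.16, 2.05], [-2.73, 2.73]. Speed limits (rad/s): [1.89, 1.89, 2.39, 2.39, 3.01, 3.01, 3.01].

INTERFACE

Orientations are given as a unit quaternion [x, y, z, w].
In Python, from station import sensors, viewer, ticket, ctrl gives the robot as it stands. The module is installed in compiled form; this text tells all that it offers.
- The arm moves only by the shell command python3 -m inch 'ROWS'. ROWS is JSON, a list that holds one entry, the list of rows, each a list of 7 numbers: the shift along the tool's x, y, z in m, then the turn, a rotation vector about the tool's x, y, z in degrees, then the opening, from -1 (shut) to 1 (fully open). A call has exactly 5 rows; each row is the pose to reach, as a shift and turn from the pose commanded when the call began, along the tool's axes at that moment; what a row does not reach only later rows make up. A row lasts 1/12 s, in which the tool goes at most 41.7 mm and 7.16 degrees, less where a joint would pass 70% of its speed; a pose out of reach is approached as far as the arm can. A call with a gripper value outside its range is refused whole. The fingers move at their own pace and stop on an object; the grip force is fixed at half the most. Time passes only in rows, so rows that repeat a pose let the fingers close, or fill a call up. It gives the time, the measured TCP pose, the force, the opening and the grip force at its end, in the units of the state.
- sensors.state(): the state, without advancing time (a new reading comes with each control period).
- viewer.read_camera(name): name is "side" or "top"; returns a dict with "pixels" (420x560x3 uint8, blue, green, red), "depth" (420x560 float32, mm along the optical axis (not along the pixel's ray), 0 where there is no reading), "fx", "fy", "cx", "cy" (pixels), "rvec" (rotation vector, rad) and "tvec" (3), from world to camera coordinates, as OpenCV has them. Camera axes: x right, y down, z forward; pixel columns grow to the right and rows downward; lengths in mm; the calibration is good to about 2 mm. A picture is of the moment at which its call begins.
- ticket.hand_in(): hands the job in; it is judged then, once.
The state is a dict: "time": time; "q": joint angles; "dq": joint speeds; "effort": joint torques, N m; "eef_pos": TCP position; "tool_rot": TCP orientation; "force": force on the tool from outside, world axes, zero at the start; "torque": the same for the moment, N m; "opening": finger opening in mm; "finger_force": force on a finger pad.
Only numpy, scipy, OpenCV 4.12 (cv2) and the standard library are available. Lean on these libraries where they do the work, as an engineer would, in place of code of your own. Each camera call takes 0.05 s, during which the arm holds its last target. There are 200 camera calls.

## Working session

There is one attempt and no reset: what is moved stays moved. The work goes in short steps, Python scripts to look and compute and a shell command to move; the robot and the scene stay as the last step left them, time stands still between calls to the robot, and variables do not carry over. Pictures are saved under pics/ and viewed, at most 10 in all, crops included, and the job is handed in when it is done.

```bash
mkdir -p pics; ls; cat > h.py <<'E'
import numpy as np, cv2
from station import sensors, viewer, ticket, ctrl
from scipy.spatial.transform import Rotation as R
def cam(n):
    c=viewer.read_camera(n); c['R']=cv2.Rodrigues(np.array(c['rvec'],float))[0]; c['t']=np.array(c['tvec'],float).reshape(3); return c
def plane(c,u,v,z):
    d=c['R'].T@np.array([(u-c['cx'])/c['fx'],(v-c['cy'])/c['fy'],1]); o=-c['R'].T@c['t']
    return o+d*(z-o[2])/d[2]
def dep(c,u,v):
    z=c['depth'][int(v),int(u)]; return c['R'].T@(np.array([(u-c['cx'])/c['fx']*z,(v-c['cy'])/c['fy']*z,z])-c['t'])
def cloud(c):
    v,u=np.indices(c['depth'].shape); z=c['depth'].astype(float)
    p=np.stack([(u-c['cx'])/c['fx']*z,(v-c['cy'])/c['fy']*z,z],-1)
    return (p-c['t'])@c['R']
def proj(c,P):
    p=c['R']@np.array(P,float)+c['t']; return p[0]/p[2]*c['fx']+c['cx'],p[1]/p[2]*c['fy']+c['cy']
E
python3 - <<'E'
from h import *
for n in('top','side'):
    c=cam(n); cv2.imwrite(f'pics/{n}0.png',c['pixels']); np.savez(f'{n}0.npz',**c)
    print(n,-c['R'].T@c['t'],c['fx'])
s=sensors.state(); print(s['eef_pos'],R.from_quat(s['tool_rot']).as_matrix().round(3),s['opening'],s['force'],ctrl.nose_length)
E
```

```text
pics
top [ 435.42508619  -30.19679641 1133.48595733] 408.78318683031506
side [314.16388456 638.58920173 886.62166367] 404.8110661816461
[ 301.20490832 -603.77365283  303.27855304] [[ 0.895  0.446 -0.001]
 [ 0.446 -0.895  0.001]
 [-0.    -0.001 -1.   ]] 85.24071083409804 [-0.77824043 -0.21589328 -0.23606876] 72.6
```

View pics/top0.png

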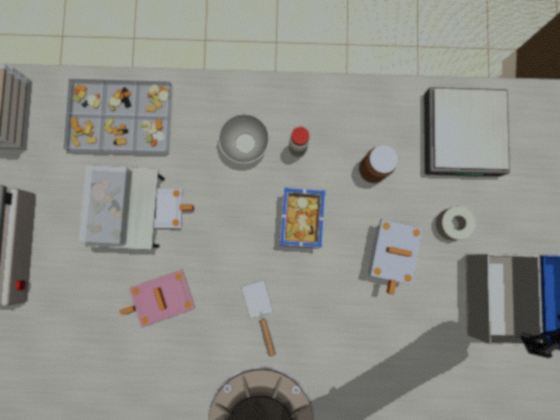

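View pics/side0.png

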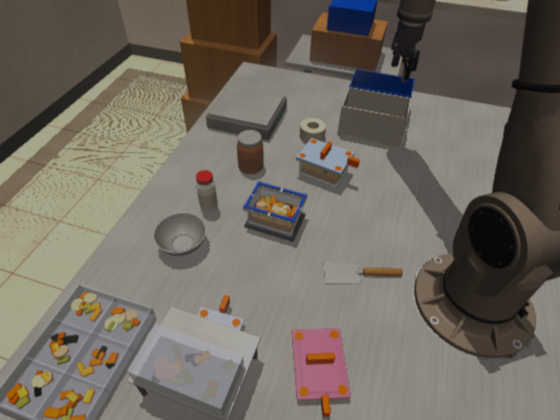

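The top view shows the rack at (120,207) with the clear lid's lug at (187,208) sticking out to the right (world -y). There are three lid-like things with orange lugs:
- **(187,208):** clear, under the rack. It matches the description.
- **(160,298):** pink, excluded.
- **(397,252):** the sealed tub, standing high.

The open tub has the blue gasket at (303,218). I'll confirm the lid in a crop and measure.

```bash
python3 - <<'E'
from h import *
def ld(n): return dict(np.load(n+'0.npz'))
for n in('top','side'):
    c=ld(n); P=cloud(c); im=c['pixels']; hsv=cv2.cvtColor(im,cv2.COLOR_BGR2HSV)
    for nm,lo,hi in(('orange',(3,150,110),(16,255,255)),('blue',(105,120,60),(125,255,255))):
        m=cv2.inRange(hsv,lo,hi); k,lab,st,ce=cv2.connectedComponentsWithStats(m)
        for i in range(1,k):
            if st[i,4]<12: continue
            q=P[lab==i]; q=q[np.abs(q[:,0])>1]
            print(n,nm,ce[i].round(1),st[i],np.median(q,0).round(0), np.percentile(q[:,2],[10,95]).round(0))
c=ld('top');P=cloud(c)
# rack roof/tray and front edge
for u in range(140,200,4): print(u,P[208,u].round(0),P[185,u].round(0))
a=cv2.resize(c['pixels'][160:260,70:210],None,fx=4,fy=4,interpolation=cv2.INTER_CUBIC)
d=ld('side');b=cv2.resize(d['pixels'][280:420,120:270],None,fx=2.85,fy=2.85,interpolation=cv2.INTER_CUBIC)[:400,:400]
a=cv2.resize(a,(400,286));o=np.zeros((400,800,3),np.uint8);o[:286,:400]=a;o[:b.shape[0],400:400+b.shape[1]]=b
cv2.imwrite('pics/crop1.png',o)
E
```

```text
top orange [77.  90.5] [76 89  3  4 12] [890. 539.  21.] [18. 25.]
top orange [123.3  93.9] [118  91  11   7  43] [882. 406.  26.] [23. 30.]
top orange [153.3 142.2] [152 140   4   6  17] [746. 317.  24.] [22. 29.]
top orange [186.4 207.5] [181 206  12   4  45] [565. 213.  45.] [43. 47.]
top orange [298.3 213. ] [296 211   7   7  21] [557. -86.  54.] [51. 57.]
top orange [311.6 213. ] [306 210  11   7  45] [ 557. -123.   55.] [51. 60.]
top orange [175.3 222.3] [174 221   4   4  12] [527. 247.  23.] [21. 24.]
top orange [298.  234.3] [295 232   7   6  31] [500. -87.  54.] [50. 57.]
top orange [398.8 251.7] [388 248  22   7  40] [ 458. -340.  107.] [104. 110.]
top orange [178.1 276.1] [176 274   5   5  16] [381. 231.  24.] [21. 27.]
top orange [391.2 286.6] [389 281   6  12  38] [ 370. -321.   98.] [ 97. 102.]
top orange [135.4 290.9] [134 289   4   5  17] [339. 344.  24.] [21. 26.]
top orange [159.3 298.7] [155 289  10  20  91] [322. 271.  52.] [48. 56.]
top orange [187.5 304.2] [186 302   4   5  13] [308. 202.  24.] [21. 27.]
top orange [127.3 309.9] [121 307  13   6  41] [292. 355. 
[... 3558 characters left out ...]
7 206.1] [244 195  24  19  90] [602. -49.  85.] [83. 88.]
side blue [287.7 216.2] [271 208  29  14  95] [485. -45.  85.] [82. 87.]
140 [556. 324.  82.] [615. 326.  86.]
144 [555. 312.  87.] [616. 316.  84.]
148 [556. 302.  86.] [616. 306.  83.]
152 [556. 292.  83.] [616. 295.  86.]
156 [563. 299.  25.] [617. 285.  83.]
160 [564. 290.  21.] [631. 299.  -1.]
164 [565. 279.  20.] [632. 288.   0.]
168 [565. 268.  22.] [632. 277.   0.]
172 [564. 256.  26.] [632. 266.  -1.]
176 [565. 245.  25.] [633. 255.  -2.]
180 [563. 230.  42.] [632. 242.   4.]
184 [563. 218.  47.] [633. 232.  -0.]
188 [563. 208.  45.] [634. 221.  -2.]
192 [564. 198.  41.] [634. 210.   0.]
196 [569. 196.   1.] [634. 198.   1.]
```

View pics/crop1.png

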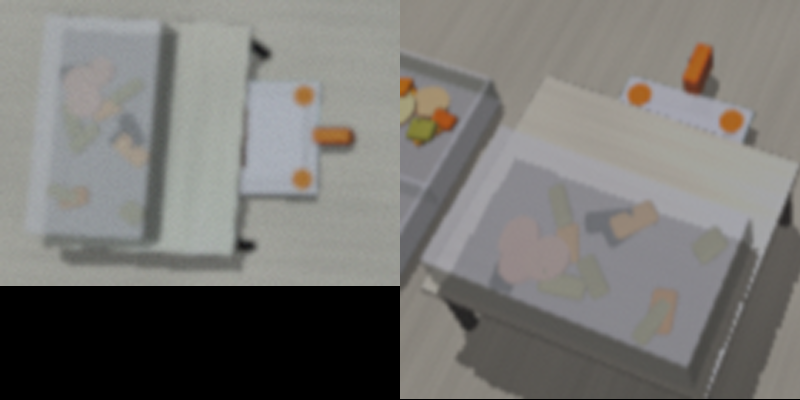

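The crop shows the clear bluish lid with its orange lug and two orange marks, sticking out of the roof's right edge. This is the one meant. Next I need the precise poses.

```bash
python3 - <<'E'
from h import *
def ld(n): return dict(np.load(n+'0.npz'))
B=[]
for n in('top','side'):
    c=ld(n); hsv=cv2.cvtColor(c['pixels'],cv2.COLOR_BGR2HSV)
    m=cv2.inRange(hsv,(105,100,50),(128,255,255)); P=cloud(c)
    v,u=np.nonzero(m); k=(np.abs(u-(303 if n=='top' else 276))<40)&(np.abs(v-(218 if n=='top' else 200))<40)
    W=np.array([plane(c,a,b,86)[:2] for a,b in zip(u[k],v[k])],np.float32)
    print(n,'tub rect',cv2.minAreaRect(W))
    D=P[v[k],u[k]]; D=D[np.abs(D[:,2]-85)<6]; print(' depth rect',cv2.minAreaRect(D[:,:2].astype(np.float32)))
    om=cv2.inRange(hsv,(3,110,90),(18,255,255))
    boxes={'top':[(186,207),(175,222),(175,193)],'side':[(224,302),(203.7,312.7),(235.9,322)]}[n]
    for (a,b),z in zip(boxes,(46,24,24)):
        r=8 if z==46 else 4
        vv,uu=np.nonzero(om); kk=(abs(uu-a)<r)&(abs(vv-b)<r)
        if kk.any(): print(' orange',(uu[kk].mean(),vv[kk].mean()),plane(c,uu[kk].mean(),vv[kk].mean(),z).round(1), kk.sum())
    if n=='top': print(' roof edge',plane(c,157.5,170,86).round(1),plane(c,153,249,86).round(1))
E
```

```text
top tub rect ((542.3824462890625, -95.32684326171875), (105.49774169921875, 146.20736694335938), 87.31524658203125)
 depth rect ((542.6334838867188, -95.33538055419922), (105.72373962402344, 146.51380920410156), 87.42769622802734)
 orange (np.float64(186.15625), np.float64(207.125)) [565.4 213.   46. ] 64
 orange (np.float64(175.2173913043478), np.float64(222.08695652173913)) [526.3 245.7  24. ] 23
 orange (np.float64(176.0), np.float64(193.0)) [606.2 247.4  24. ] 21
 roof edge [655.7 282.6  86. ] [451.1 283.4  86. ]
side tub rect ((542.320068359375, -93.283935546875), (108.30181121826172, 146.52688598632812), 87.15713500976562)
 depth rect ((543.588623046875, -94.44696044921875), (109.13694763183594, 148.1295623779297), 86.83199310302734)
 orange (np.float64(223.85106382978722), np.float64(302.56382978723406)) [565.2 219.7  46. ] 94
 orange (np.float64(203.6), np.float64(312.8222222222222)) [606.  248.3  24. ] 45
 orange (np.float64(235.7826086956522), np.float64(321.95652173913044)) [526.3 246.   24. ] 46
```

```bash
for i in 1 2 3 4 5; do python3 -m inch '[[[0.024,-0.0246,0,0,0,0,1],[0.048,-0.0491,0,0,0,0,1],[0.072,-0.0737,0,0,0,0,1],[0.096,-0.0982,0,0,0,0,1],[0.1203,-0.1228,0,0,0,0,1]]]' ; done
for i in 1 2; do python3 -m inch '[[[0,0,0.012,0,0,-6.4,1],[0,0,0.024,0,0,-12.8,1],[0,0,0.036,0,0,-19.2,1],[0,0,0.048,0,0,-25.6,1],[0,0,0.06,0,0,-32,1]]]'; done
cat >> h.py <<'E'
def st(tgt=None,ang=None):
    """state; world target TCP -> shift in tool axes (mm), turn about tool z (deg)"""
    s=sensors.state(); M=R.from_quat(s['tool_rot']).as_matrix(); p=np.array(s['eef_pos'])
    a=np.degrees(np.arctan2(M[1,0],M[0,0]))
    print('t',round(s['time'],2),'tcp',p.round(1),'xang',a.round(2),'zaxis',M[:,2].round(3),'F',np.round(s['force'],1),'open',round(s['opening'],1),'ff',s['finger_force'],'q7',round(s['q'][6],2))
    if tgt is not None: print(' tool shift',(M.T@(np.array(tgt)-p)).round(1), None if ang is None else -((ang-a+180)%360-180))
E
python3 -c "
from h import *
st([565.5,214,88],90.5)"
```

```text
time: 0.52
eef_pos: [354.2, -438.7, 303.6]
tool_rot: [0.973, 0.229, -0.0, -0.0]
force: [1.5, -0.6, -0.4]
opening: 85.7
finger_force: 0.0
time: 0.93
eef_pos: [407.0, -275.1, 303.8]
tool_rot: [0.973, 0.229, -0.0, -0.0]
force: [0.8, -0.5, 0.2]
opening: 85.3
finger_force: 0.0
time: 1.35
eef_pos: [459.8, -111.6, 303.9]
tool_rot: [0.973, 0.229, -0.0, 0.0]
force: [1.5, -0.3, 1.2]
opening: 85.4
finger_force: 0.0
time: 1.77
eef_pos: [512.7, 52.0, 303.9]
tool_rot: [0.973, 0.229, -0.0, 0.0]
force: [1.1, -0.1, 0.3]
opening: 85.6
finger_force: 0.0
time: 2.18
eef_pos: [565.6, 215.5, 303.7]
tool_rot: [0.973, 0.229, -0.0, 0.0]
force: [0.8, -0.4, 0.5]
opening: 85.5
finger_force: 0.0
time: 2.6
eef_pos: [565.3, 214.0, 243.1]
tool_rot: [0.871, 0.491, -0.0, -0.0]
force: [0.3, -0.1, -0.4]
opening: 85.3
finger_force: 0.0
time: 3.02
eef_pos: [565.3, 213.9, 183.1]
tool_rot: [0.702, 0.712, -0.0, -0.0]
force: [0.4, 0.2, -0.2]
opening: 85.5
finger_force: 0.0
t 3.02 tcp [565.3 213.9 183.1] xang 90.83 zaxis [-0. -0. -1.] F [ 0.4  0.2 -0.2] open 85.5 ff 0.0 q7 -0.77
 tool shift [ 0.1  0.2 95.1] 0.3283737282129664
```

```bash
python3 -m inch '[[[0,0,0.02,0,0,0,0.2],[0,0,0.04,0,0,0,0.2],[0,0,0.06,0,0,0,0.2],[0,0,0.08,0,0,0,0.2],[0,0,0.093,0,0,0,0.2]]]'
for i in 1 2; do python3 -m inch '[[[0,0,0,0,0,0,-1],[0,0,0,0,0,0,-1],[0,0,0,0,0,0,-1],[0,0,0,0,0,0,-1],[0,0,0,0,0,0,-1]]]'; done
```

```text
time: 3.43
eef_pos: [564.8, 213.5, 88.8]
tool_rot: [0.704, 0.71, -0.001, -0.0]
force: [0.6, -0.5, -1.0]
opening: 51.2
finger_force: 0.0
time: 3.85
eef_pos: [565.9, 214.2, 92.1]
tool_rot: [0.704, 0.71, 0.001, 0.0]
force: [-0.9, 0.0, 3.5]
opening: 13.4
finger_force: 61.7
time: 4.27
eef_pos: [565.9, 214.2, 91.9]
tool_rot: [0.704, 0.71, 0.001, 0.0]
force: [-1.7, -0.5, 8.5]
opening: 13.0
finger_force: 62.3
```

```bash
python3 -m inch '[[[-0.004,0,-0.001,0,0,0,-1],[-0.01,0,-0.0015,0,0,0,-1],[-0.018,0,-0.0015,0,0,0,-1],[-0.026,0,-0.0015,0,0,0,-1],[-0.035,0,-0.0015,0,0,0,-1]]]'
python3 -m inch '[[[-0.01,0,0,0,0,0,-1],[-0.02,0,0,0,0,0,-1],[-0.03,0,0,0,0,0,-1],[-0.04,0,0,0,0,0,-1],[-0.05,0,0,0,0,0,-1]]]'
python3 -m inch '[[[-0.01,0,0,0,0,0,-1],[-0.018,0,0,0,0,0,-1],[-0.024,0,0,0,0,0,-1],[-0.029,0,0,0,0,0,-1],[-0.032,0,0,0,0,0,-1]]]'
python3 - <<'E'
from h import *
st()
c=cam('top');d=cam('side')
o=np.hstack([c['pixels'][140:280,60:260],d['pixels'][220:360,130:330]]); cv2.imwrite('pics/pull.png',cv2.resize(o,None,fx=2,fy=2))
E
```

```text
time: 4.68
eef_pos: [565.8, 177.8, 92.4]
tool_rot: [0.704, 0.71, -0.0, 0.0]
force: [-0.1, 0.6, -0.7]
opening: 12.9
finger_force: 61.1
time: 5.1
eef_pos: [566.2, 127.8, 92.5]
tool_rot: [0.704, 0.71, -0.0, 0.0]
force: [0.4, 0.0, -1.5]
opening: 12.7
finger_force: 61.0
time: 5.52
eef_pos: [566.6, 96.3, 92.5]
tool_rot: [0.704, 0.71, -0.0, 0.0]
force: [0.2, -0.5, -1.5]
opening: 13.1
finger_force: 61.0
t 5.52 tcp [566.6  96.3  92.5] xang 90.49 zaxis [ 0. -0. -1.] F [ 0.2 -0.5 -1.5] open 13.1 ff 61.04366183280945 q7 -0.68
```

View pics/pull.png

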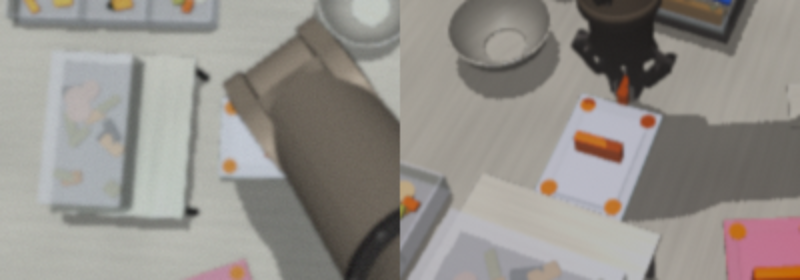

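The side view shows the lid entirely out in front of the rack, flat, with the handle well clear (crop pixel ~(598,147)). I'll set it down and release.

```bash
python3 -m inch '[[[0,0,0.0005,0,0,0,-1],[0,0,0.001,0,0,0,-1],[0,0,0.001,0,0,0,-1],[0,0,0.001,0,0,0,-0.4],[0,0,0.001,0,0,0,0.1]]]'
python3 -m inch '[[[0,0,0,0,0,0,0.1],[0,0,0,0,0,0,0.1],[0,0,0,0,0,0,0.1],[0,0,-0.02,0,0,0,0.1],[0,0,-0.05,0,0,0,0.1]]]'
for i in 1 2; do python3 -m inch '[[[0,0,-0.02,0,0,-7,0.1],[0,0,-0.04,0,0,-14,0.1],[0,0,-0.06,0,0,-21,0.1],[0,0,-0.07,0,0,-28,0.1],[0,0,-0.075,0,0,-35,0.1]]]'; done
python3 - <<'E'
from h import *
d=cam('side')
cv2.imwrite('pics/rel.png',d['pixels'])
hsv=cv2.cvtColor(d['pixels'],cv2.COLOR_BGR2HSV); P=cloud(d)
m=cv2.inRange(hsv,(3,130,90),(17,255,255)); k,lab,s_,ce=cv2.connectedComponentsWithStats(m)
for i in range(1,k):
    if s_[i,4]<12: continue
    q=np.median(P[lab==i],0)
    if 480<q[0]<650 and 40<q[1]<280: print(ce[i].round(1),s_[i,4],q.round(0),'z24',plane(d,*ce[i],24).round(1),'z54',plane(d,*ce[i],54).round(1))
st()
E
```

```text
time: 6.03
eef_pos: [566.6, 97.6, 91.6]
tool_rot: [0.704, 0.711, 0.0, -0.0]
force: [-0.0, -0.0, 0.0]
opening: 36.4
finger_force: 0.0
time: 6.45
eef_pos: [565.1, 96.8, 139.7]
tool_rot: [0.704, 0.71, -0.002, -0.002]
force: [0.5, -0.5, 1.5]
opening: 46.8
finger_force: 0.0
time: 6.87
eef_pos: [567.1, 97.2, 218.3]
tool_rot: [0.455, 0.89, 0.001, 0.001]
force: [-0.1, -0.1, 0.1]
opening: 47.2
finger_force: 0.0
time: 7.28
eef_pos: [566.9, 97.2, 293.2]
tool_rot: [0.166, 0.986, 0.0, 0.001]
force: [1.7, 0.5, -1.4]
opening: 46.9
finger_force: 0.0
[242.3 264.1] 86 [564. 105.  44.] z24 [570.2  91.8  24. ] z54 [561.3 110.8  54. ]
[223.4 272.4] 30 [606. 131.  25.] z24 [606.3 130.5  24. ] z54 [596.1 148.2  54. ]
[253.2 280.6] 32 [527. 130.  24.] z24 [526.7 129.5  24. ] z54 [519.3 147.2  54. ]
[228.7 293.1] 204 [564. 195.  51.] z24 [570.7 181.4  24. ] z54 [561.8 197.3  54. ]
[203.6 313.6] 37 [606. 250.  24.] z24 [605.1 250.2  24. ] z54 [595.  263.7  54. ]
[235.9 323.6] 40 [524. 250.  24.] z24 [524.5 249.8  24. ] z54 [517.2 263.3  54. ]
t 7.33 tcp [567.   97.1 293.2] xang 161.41 zaxis [ 0.002  0.    -1.   ] F [0.7 0.4 0.8] open 47.5 ff 0.0 q7 0.61
```

```bash
python3 -m inch '[[[0.007,0.02,0,0,0,-5,0.1],[0.014,0.04,0.02,0,0,-10,0.1],[0.022,0.062,0.05,0,0,-15,0.1],[0.0309,0.0876,0.085,0,0,-19.4,0.1],[0.0309,0.0876,0.12,0,0,-19.4,0.1]]]'
python3 -c "
from h import *
st([565.7,190,101],180.8)"
```

```text
time: 7.75
eef_pos: [565.9, 194.8, 170.8]
tool_rot: [-0.002, 1.0, 0.002, 0.001]
force: [-0.5, -0.9, 0.2]
opening: 47.3
finger_force: 0.0
t 7.75 tcp [565.9 194.8 170.8] xang -179.74 zaxis [ 0.001  0.003 -1.   ] F [-0.5 -0.9  0.2] open 47.3 ff 0.0 q7 0.62
 tool shift [ 0.3 -5.  69.8] -0.5350865824457287
```

```bash
python3 -m inch '[[[0,0,0.0,0,0,0,0.1],[0,0,0.01,0,0,0,0.1],[0,0,0.02,0,0,0,0.1],[0,0,0.025,0,0,0,0.1],[0,0,0.025,0,0,0,0.1]]]'
python3 -c "
from h import *
st([565.7,190,101],180.8)"
```

```text
time: 8.17
eef_pos: [566.9, 189.1, 146.4]
tool_rot: [0.002, 1.0, -0.0, 0.0]
force: [0.5, -0.7, -0.7]
opening: 46.9
finger_force: 0.0
t 8.17 tcp [566.9 189.1 146.4] xang 179.81 zaxis [ 0. -0. -1.] F [ 0.5 -0.7 -0.7] open 46.9 ff 0.0 q7 0.6
 tool shift [ 1.2  0.9 45.4] -0.9936783322485496
```

```bash
python3 -m inch '[[[0.001,0.001,0.01,0,0,-0.5,0.1],[0.001,0.001,0.02,0,0,-0.9,0.1],[0.001,0.001,0.03,0,0,-0.9,0.1],[0.001,0.001,0.04,0,0,-0.9,0.1],[0.001,0.001,0.045,0,0,-0.9,0.1]]]'
for i in 1 2; do python3 -m inch '[[[0,0,0,0,0,0,-1],[0,0,0,0,0,0,-1],[0,0,0,0,0,0,-1],[0,0,0,0,0,0,-1],[0,0,0,0,0,0,-1]]]'; done
python3 -c "
from h import *
st()"
```

```text
time: 8.58
eef_pos: [565.1, 190.5, 99.7]
tool_rot: [-0.007, 1.0, -0.0, -0.001]
force: [0.5, -1.3, -0.8]
opening: 47.0
finger_force: 0.0
time: 9.0
eef_pos: [565.8, 190.9, 101.8]
tool_rot: [-0.007, 1.0, 0.0, 0.0]
force: [-0.2, 0.7, 0.1]
opening: 12.9
finger_force: 58.8
time: 9.42
eef_pos: [565.8, 190.9, 101.8]
tool_rot: [-0.007, 1.0, 0.0, 0.0]
force: [-2.0, -0.9, 5.9]
opening: 13.0
finger_force: 59.5
t 9.42 tcp [565.8 190.9 101.8] xang -179.19 zaxis [ 0.001  0.    -1.   ] F [-2.  -0.9  5.9] open 13.0 ff 59.520792961120605 q7 0.56
```

```bash
python3 -m inch '[[[0,0,-0.004,0,0,0,-1],[0,0,-0.012,0,0,0,-1],[0,0,-0.024,0,0,0,-1],[0,0,-0.038,0,0,0,-1],[0,0,-0.052,0,0,0,-1]]]'
python3 -m inch '[[[0,0,-0.014,0,0,0,-1],[0,0,-0.028,0,0,0,-1],[0,0,-0.042,0,0,0,-1],[0.001,-0.003,-0.054,0,0,0,-1],[0.003,-0.01,-0.063,0,0,0,-1]]]'
python3 -m inch '[[[0.001,-0.013,-0.004,0,0,0,-1],[0.002,-0.03,-0.006,0,0,0,-1],[0.004,-0.05,-0.006,0,0,0,-1],[0.006,-0.07,-0.006,0,0,0,-1],[0.008,-0.09,-0.006,0,0,0,-1]]]'
python3 -m inch '[[[0.002,-0.02,0,0,0,0,-1],[0.004,-0.04,0,0,0,0,-1],[0.006,-0.06,0,0,0,0,-1],[0.008,-0.08,0,0,0,0,-1],[0.01,-0.1,0,0,0,0,-1]]]'
python3 -m inch '[[[0.002,-0.02,0,0,0,0,-1],[0.004,-0.04,0,0,0,0,-1],[0.0055,-0.06,0,0,0,0,-1],[0.006,-0.075,0,0,0,0,-1],[0.0064,-0.085,0,0,0,0,-1]]]'
python3 -m inch '[[[0,0,0,0,0,3,-1],[0,0,0,0,0,9,-1],[0,0,0,0,0,15,-1],[0,0,0,0,0,21,-1],[0,0,0,0,0,27.5,-1]]]'
python3 -m inch '[[[0,0,0,0,0,6.5,-1],[0,0,0,0,0,13,-1],[0,0,0,0,0,19.5,-1],[0,0,0,0,0,26,-1],[0,0,0,0,0,32.5,-1]]]'
python3 -m inch '[[[0,0,0,0,0,6.5,-1],[0,0,0,0,0,13,-1],[0,0,0,0,0,20,-1],[0,0,0,0,0,26,-1],[0,0,0,0,0,31,-1]]]'
python3 -m inch '[[[0,0,0,0,0,1.5,-1],[0,0,0,0,0,2.5,-1],[0,0,0,0,0,2.5,-1],[0,0,0,0,0,2.5,-1],[0,0,0,0,0,2.5,-1]]]'
python3 - <<'E'
from h import *
st([542.4,-94.5,169.8],87.3)
s=sensors.state(); zt=s['eef_pos'][2]-101.8+24
o=[]
for n in('top','side'):
    d=cam(n); P=cloud(d); o.append(d['pixels'])
    hsv=cv2.cvtColor(d['pixels'],cv2.COLOR_BGR2HSV)
    m=cv2.inRange(hsv,(3,130,90),(17,255,255)); k,lab,s_,ce=cv2.connectedComponentsWithStats(m)
    for i in range(1,k):
        if s_[i,4]<8: continue
        q=np.median(P[lab==i],0)
        if 400<q[0]<680 and -200<q[1]<10 and q[2]>60: print(n,ce[i].round(1),s_[i,4],q.round(0),'zplate',round(zt,1),plane(d,*ce[i],zt).round(1))
cv2.imwrite('pics/over.png',np.hstack([cv2.resize(o[0][150:300,200:400],(400,300)),cv2.resize(o[1][120:270,190:390],(400,300))]))
E
```

```text
time: 9.83
eef_pos: [565.6, 191.0, 155.2]
tool_rot: [-0.007, 1.0, 0.0, 0.0]
force: [-0.6, -0.3, -1.9]
opening: 12.7
finger_force: 58.5
time: 10.25
eef_pos: [562.8, 181.4, 218.3]
tool_rot: [-0.008, 1.0, 0.0, 0.001]
force: [0.0, -0.1, -1.0]
opening: 12.8
finger_force: 58.5
time: 10.67
eef_pos: [555.6, 89.1, 222.7]
tool_rot: [-0.007, 1.0, -0.0, -0.0]
force: [-0.1, -1.6, -2.4]
opening: 13.0
finger_force: 58.5
time: 11.08
eef_pos: [546.8, -11.1, 222.7]
tool_rot: [-0.007, 1.0, -0.0, -0.0]
force: [-0.4, -0.3, -2.0]
opening: 12.9
finger_force: 58.5
time: 11.5
eef_pos: [541.6, -97.0, 222.5]
tool_rot: [-0.006, 1.0, -0.0, -0.0]
force: [1.2, 0.6, -1.9]
opening: 13.0
finger_force: 58.5
time: 11.92
eef_pos: [542.0, -94.5, 222.6]
tool_rot: [0.233, 0.972, 0.0, -0.0]
force: [0.1, -0.2, -1.1]
opening: 13.1
finger_force: 58.5
time: 12.33
eef_pos: [542.0, -94.4, 222.7]
tool_rot: [0.496, 0.868, 0.0, -0.0]
force: [0.4, -0.3, -2.2]
opening: 13.0
finger_force: 58.5
time: 12.75
eef_pos: [542.0, -94.3, 222.6]
tool_rot: [0.71, 0.704, 0.0, -0.0]
force: [0.2, -0.0, -1.5]
opening: 12.9
finger_force: 58.5
time: 13.17
eef_pos: [542.2, -94.5, 222.4]
tool_rot: [0.723, 0.691, 0.0, -0.0]
force: [-0.3, 0.2, -1.0]
opening: 12.5
finger_force: 58.5
t 13.17 tcp [542.2 -94.5 222.4] xang 87.41 zaxis [-0.  0. -1.] F [-0.3  0.2 -1. ] open 12.5 ff 58.526691198349 q7 -0.26
 tool shift [-0.   0.2 52.6] 0.10674720394160886
top [285.4 238.3] 27 [484. -51. 144.] zplate 144.6 [483.8 -52.  144.6]
side [259.4 169.9] 15 [ 603. -134.  145.] zplate 144.6 [ 602.6 -136.   144.6]
side [273.8 182.1] 78 [542. -73. 173.] zplate 144.6 [ 550.4 -102.9  144.6]
side [302.  180.9] 22 [ 480. -131.  145.] zplate 144.6 [ 480.5 -131.3  144.6]
side [248.8 189.1] 23 [603. -56. 145.] zplate 144.6 [603.6 -56.6 144.6]
side [309.1 191.6] 124 [450. -84. 159.] zplate 144.6 [452.4 -98.3 144.6]
side [292.5 201.3] 23 [484. -51. 145.] zplate 144.6 [483.5 -51.2 144.6]
```

View pics/over.png

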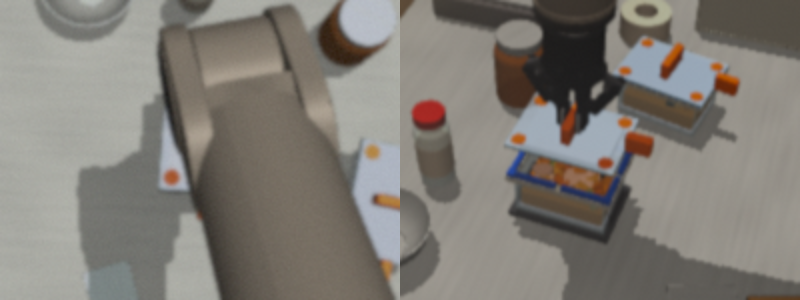

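Picture: the lid hangs level and square over the tub. The marks give its centre at (542.5,-93.8) and yaw about -2.2°, against the tub's (542.4,-94.5) and -2.7°. Lowering it.

```bash
python3 -m inch '[[[0,0,0.008,0,0,0.3,-1],[0,0,0.018,0,0,0.3,-1],[0,0,0.029,0,0,0.3,-1],[0,0,0.038,0,0,0.3,-1],[0,0,0.044,0,0,0.3,-1]]]'
python3 -m inch '[[[0,0,0.002,0,0,0,-1],[0,0,0.0035,0,0,0,-1],[0,0,0.005,0,0,0,-1],[0,0,0.006,0,0,0,-1],[0,0,0.007,0,0,0,-1]]]'
python3 -c "
from h import *
st([542.4,-94.5,169.8],87.3)"
```

```text
time: 13.68
eef_pos: [541.6, -94.4, 176.5]
tool_rot: [0.725, 0.689, -0.0, -0.001]
force: [-0.5, 0.2, -2.3]
opening: 12.7
finger_force: 58.6
time: 14.1
eef_pos: [542.5, -94.5, 171.7]
tool_rot: [0.725, 0.688, 0.0, 0.0]
force: [0.2, -0.1, -1.4]
opening: 12.9
finger_force: 58.6
t 14.1 tcp [542.5 -94.5 171.7] xang 87.01 zaxis [ 0.001 -0.    -1.   ] F [ 0.2 -0.1 -1.4] open 12.9 ff 58.56532037258148 q7 -0.32
 tool shift [ 0.  -0.1  1.9] -0.2912106361315523
```

```bash
python3 -m inch '[[[0,0,0.0005,0,0,0,-1],[0,0,0.001,0,0,0,-1],[0,0,0.0015,0,0,0,-1],[0,0,0.0015,0,0,0,-1],[0,0,0.0015,0,0,0,-1]]]'
python3 -c "
from h import *
st()"
```

```text
time: 14.52
eef_pos: [542.3, -94.5, 170.0]
tool_rot: [0.725, 0.688, 0.0, 0.0]
force: [0.2, -0.5, -2.5]
opening: 13.2
finger_force: 58.5
t 14.52 tcp [542.3 -94.5 170. ] xang 87.01 zaxis [ 0. -0. -1.] F [ 0.2 -0.5 -2.5] open 13.2 ff 58.52768003940582 q7 -0.32
```

```bash
python3 -m inch '[[[0,0,0.0003,0,0,0,-1],[0,0,0.0006,0,0,0,-1],[0,0,0.001,0,0,0,-1],[0,0,0.001,0,0,0,-1],[0,0,0.001,0,0,0,-1]]]'
python3 -c "
from h import *
st()"
```

```text
time: 14.93
eef_pos: [542.3, -94.5, 169.6]
tool_rot: [0.725, 0.688, -0.0, 0.0]
force: [-5.2, 0.2, 11.9]
opening: 12.6
finger_force: 60.7
t 14.93 tcp [542.3 -94.5 169.6] xang 87.01 zaxis [ 0. -0. -1.] F [-5.2  0.2 11.9] open 12.6 ff 60.65134406089783 q7 -0.32
```

Contact is at the expected height (lid origin ≈ 67.8), so I release it.

```bash
python3 -m inch '[[[0,0,-0.0005,0,0,0,-0.4],[0,0,-0.0005,0,0,0,0],[0,0,-0.0005,0,0,0,0],[0,0,-0.0005,0,0,0,0],[0,0,-0.0005,0,0,0,0]]]'
python3 -m inch '[[[0,0,-0.01,0,0,0,0],[0,0,-0.03,0,0,0,0],[0,0,-0.05,0,0,0,0],[0,0,-0.065,0,0,0,0],[0,0,-0.07,0,0,0,0]]]'
python3 - <<'E'
from h import *
st()
for n in('top','side'):
    d=cam(n); P=cloud(d)
    if n=='side': cv2.imwrite('pics/laid.png',cv2.resize(d['pixels'][130:260,200:360],(800,600)))
    hsv=cv2.cvtColor(d['pixels'],cv2.COLOR_BGR2HSV)
    m=cv2.inRange(hsv,(3,130,90),(17,255,255)); k,lab,s_,ce=cv2.connectedComponentsWithStats(m)
    for i in range(1,k):
        if s_[i,4]<8: continue
        q=np.median(P[lab==i],0)
        if 400<q[0]<680 and -200<q[1]<10 and q[2]>60: print(n,ce[i].round(1),s_[i,4],q.round(1),plane(d,*ce[i],92).round(1))
E
```

```text
time: 15.35
eef_pos: [542.3, -94.5, 169.4]
tool_rot: [0.725, 0.688, 0.0, -0.0]
force: [-0.3, -0.8, -0.4]
opening: 42.4
finger_force: 0.0
time: 15.77
eef_pos: [543.1, -94.3, 242.3]
tool_rot: [0.725, 0.688, 0.001, 0.001]
force: [0.9, -0.8, 0.2]
opening: 42.8
finger_force: 0.0
t 15.77 tcp [543.1 -94.3 242.3] xang 87.02 zaxis [ 0.003 -0.001 -1.   ] F [ 0.9 -0.8  0.2] open 42.8 ff 0.0 q7 -0.25
top [284.9 238.9] 22 [484.5 -52.1  92.7] [484.7 -51.9  92. ]
side [260.6 183.5] 19 [ 600.7 -137.    93.1] [ 600.5 -137.8   92. ]
side [275.2 194.2] 101 [540.3 -85.4 120.2] [ 548.2 -110.8   92. ]
side [301.  194.8] 21 [ 480.  -130.2   92.5] [ 480.2 -131.3   92. ]
side [249.4 202.8] 23 [603.3 -57.7  92.6] [604.2 -57.3  92. ]
side [307.7 205.6] 112 [449.7 -84.  107.8] [452.2 -97.8  92. ]
side [291.4 215. ] 21 [484.1 -51.2  92.2] [484.1 -51.1  92. ]
```

View pics/laid.png

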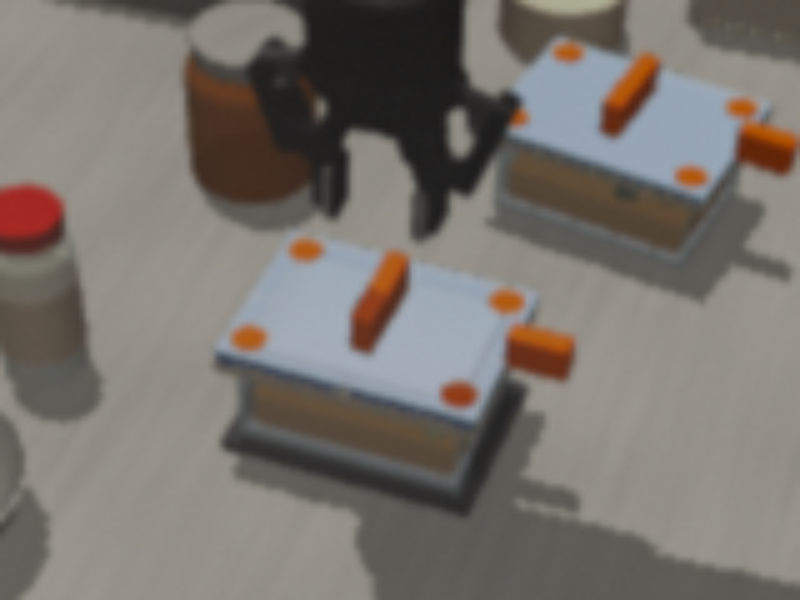

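The lid lies level and square on the gasket, with marks at z≈92 and its centre at (542.2,-94.4). I'll press with closed fingertips, starting at the +x+y corner.

```bash
python3 -m inch '[[[0.012,0.018,0,0,0,0,-1],[0.025,0.038,0,0,0,0,-1],[0.036,0.055,0,0,0,0,-1],[0.04,0.06,0,0,0,0,-1],[0.04,0.06,0,0,0,0,-1]]]'
python3 -m inch '[[[0,0,0.015,0,0,0,-1],[0,0,0.035,0,0,0,-1],[0,0,0.052,0,0,0,-1],[0,0,0.062,0,0,0,-1],[0,0,0.066,0,0,0,-1]]]'
python3 -m inch '[[[0,0,0.002,0,0,0,-1],[0,0,0.002,0,0,0,-1],[0,0,0.002,0,0,0,-1],[0,0,0.002,0,0,0,-1],[0,0,0.002,0,0,0,-1]]]'
python3 -c "
from h import *
st([603.9,-56.9,164.6],87.3)"
```

```text
time: 16.28
eef_pos: [604.7, -56.3, 238.3]
tool_rot: [0.725, 0.689, 0.0, -0.001]
force: [-0.2, -0.7, -0.4]
opening: -0.1
finger_force: 0.0
time: 16.7
eef_pos: [602.8, -58.3, 171.6]
tool_rot: [0.725, 0.688, -0.001, -0.001]
force: [-0.1, 0.7, 0.0]
opening: -0.2
finger_force: 0.0
time: 17.12
eef_pos: [604.5, -57.7, 172.1]
tool_rot: [0.725, 0.688, 0.0, 0.0]
force: [-0.6, 0.1, -0.1]
opening: -0.1
finger_force: 0.0
t 17.12 tcp [604.5 -57.7 172.1] xang 87.01 zaxis [ 0.001 -0.    -1.   ] F [-0.6  0.1 -0.1] open -0.1 ff 0.0 q7 -0.39
 tool shift [ 0.8 -0.7  7.5] -0.28970764458932763
```

```bash
python3 -m inch '[[[0.0008,-0.0007,0.002,0,0,0,-1],[0.0008,-0.0007,0.004,0,0,0,-1],[0.0008,-0.0007,0.0055,0,0,0,-1],[0.0008,-0.0007,0.0065,0,0,0,-1],[0.0008,-0.0007,0.0075,0,0,0,-1]]]'
python3 -m inch '[[[0,0,0.0006,0,0,0,-1],[0,0,0.0012,0,0,0,-1],[0,0,0.0018,0,0,0,-1],[0,0,0.0024,0,0,0,-1],[0,0,0.003,0,0,0,-1]]]'
python3 -m inch '[[[0,0,0.0006,0,0,0,-1],[0,0,0.0012,0,0,0,-1],[0,0,0.0018,0,0,0,-1],[0,0,0.0024,0,0,0,-1],[0,0,0.0028,0,0,0,-1]]]'
```

```text
time: 17.53
eef_pos: [603.6, -56.8, 164.1]
tool_rot: [0.725, 0.688, -0.0, -0.0]
force: [-3.8, -0.1, 11.6]
opening: 0.1
finger_force: 5.7
time: 17.95
eef_pos: [603.8, -56.6, 161.6]
tool_rot: [0.725, 0.688, 0.0, 0.0]
force: [-4.9, 1.2, 13.3]
opening: 0.1
finger_force: 6.3
time: 18.37
eef_pos: [604.0, -56.5, 159.7]
tool_rot: [0.725, 0.688, 0.0, 0.001]
force: [-11.6, 0.4, 32.6]
opening: 0.1
finger_force: 16.1
```

Corner 0 is home: the force jumped to 32 N after about 5 mm at the mark. Next is the opposite corner.

```bash
python3 -m inch '[[[0,0,-0.003,0,0,0,-1],[0,0,-0.01,0,0,0,-1],[0,0,-0.025,0,0,0,-1],[0,0,-0.04,0,0,0,-1],[0,0,-0.05,0,0,0,-1]]]'
python3 -m inch '[[[-0.013,-0.02,0,0,0,0,-1],[-0.03,-0.045,0,0,0,0,-1],[-0.05,-0.075,0,0,0,0,-1],[-0.067,-0.1,0,0,0,0,-1],[-0.08,-0.12,0,0,0,0,-1]]]'
python3 -m inch '[[[0,0,0.004,0,0,0,-1],[0,0,0.012,0,0,0,-1],[0,0,0.022,0,0,0,-1],[0,0,0.029,0,0,0,-1],[0,0,0.032,0,0,0,-1]]]'
python3 -c "
from h import *
st([480.5,-131.7,158.6],87.3)"
```

```text
time: 18.78
eef_pos: [603.9, -56.8, 209.6]
tool_rot: [0.725, 0.688, 0.0, 0.0]
force: [-0.2, -0.1, -0.6]
opening: 0.0
finger_force: 0.0
time: 19.2
eef_pos: [477.5, -131.7, 208.0]
tool_rot: [0.726, 0.688, -0.001, -0.0]
force: [0.1, -1.0, 0.1]
opening: -0.3
finger_force: 0.0
time: 19.62
eef_pos: [479.7, -129.7, 174.5]
tool_rot: [0.725, 0.689, -0.0, -0.001]
force: [0.4, 0.5, -0.6]
opening: -0.1
finger_force: 0.0
t 19.62 tcp [ 479.7 -129.7  174.5] xang 87.09 zaxis [-0.001  0.001 -1.   ] F [ 0.4  0.5 -0.6] open -0.1 ff 0.0 q7 -0.21
 tool shift [-2.   0.9 15.9] -0.21310128135962714
```

```bash
python3 -m inch '[[[-0.001,0,0.0015,0,0,0,-1],[-0.001,0,0.003,0,0,0,-1],[-0.001,0,0.0045,0,0,0,-1],[-0.001,0,0.0055,0,0,0,-1],[-0.001,0,0.0065,0,0,0,-1]]]'
python3 -m inch '[[[0,0,0.0008,0,0,0,-1],[0,0,0.0016,0,0,0,-1],[0,0,0.0024,0,0,0,-1],[0,0,0.0032,0,0,0,-1],[0,0,0.004,0,0,0,-1]]]'
```

```text
time: 20.03
eef_pos: [479.7, -131.4, 169.7]
tool_rot: [0.725, 0.688, 0.0, 0.0]
force: [-0.3, 0.4, 0.6]
opening: 0.2
finger_force: 0.0
time: 20.45
eef_pos: [479.5, -131.5, 165.6]
tool_rot: [0.725, 0.688, 0.0, 0.0]
force: [0.3, 0.5, 0.6]
opening: 0.0
finger_force: 0.0
```

```bash
python3 -m inch '[[[0,0,0.0008,0,0,0,-1],[0,0,0.0016,0,0,0,-1],[0,0,0.0024,0,0,0,-1],[0,0,0.0032,0,0,0,-1],[0,0,0.004,0,0,0,-1]]]'
```

```text
time: 20.87
eef_pos: [479.6, -131.6, 162.0]
tool_rot: [0.725, 0.688, -0.0, 0.0]
force: [-5.4, 0.4, 12.9]
opening: 0.1
finger_force: 6.5
```

```bash
python3 -m inch '[[[0,0,0.0006,0,0,0,-1],[0,0,0.0012,0,0,0,-1],[0,0,0.0018,0,0,0,-1],[0,0,0.0024,0,0,0,-1],[0,0,0.003,0,0,0,-1]]]'
```

```text
time: 21.28
eef_pos: [479.7, -131.7, 159.5]
tool_rot: [0.725, 0.688, -0.0, 0.0]
force: [-11.4, 0.1, 36.7]
opening: 0.2
finger_force: 18.4
```

```bash
python3 -m inch '[[[0,0,-0.003,0,0,0,-1],[0,0,-0.01,0,0,0,-1],[0,0,-0.025,0,0,0,-1],[0,0,-0.037,0,0,0,-1],[0,0,-0.042,0,0,0,-1]]]'
python3 -m inch '[[[0.013,0,0,0,0,0,-1],[0.033,0,0,0,0,0,-1],[0.055,0,0,0,0,0,-1],[0.072,0,0,0,0,0,-1],[0.08,0,0,0,0,0,-1]]]'
python3 -m inch '[[[0,0,0.004,0,0,0,-1],[0,0,0.012,0,0,0,-1],[0,0,0.02,0,0,0,-1],[0,0,0.026,0,0,0,-1],[0,0,0.028,0,0,0,-1]]]'
python3 -c "
from h import *
st([484.1,-51.7,158.6],87.3)"
```

```text
time: 21.7
eef_pos: [480.2, -131.5, 202.4]
tool_rot: [0.725, 0.688, 0.0, 0.001]
force: [0.1, 0.4, 0.8]
opening: 0.0
finger_force: 0.0
time: 22.12
eef_pos: [483.8, -49.5, 200.9]
tool_rot: [0.725, 0.689, 0.0, 0.0]
force: [-0.8, 0.5, -0.4]
opening: 0.0
finger_force: 0.0
time: 22.53
eef_pos: [483.1, -52.4, 171.1]
tool_rot: [0.726, 0.688, -0.001, -0.001]
force: [0.2, -0.2, -0.6]
opening: 0.2
finger_force: 0.0
t 22.53 tcp [483.1 -52.4 171.1] xang 86.95 zaxis [-0.002  0.    -1.   ] F [ 0.2 -0.2 -0.6] open 0.2 ff 0.0 q7 -0.39
 tool shift [ 0.8  1.  12.5] -0.35193854102942623
```

```bash
python3 -m inch '[[[0,0,0.001,0,0,0,-1],[0,0,0.002,0,0,0,-1],[0,0,0.003,0,0,0,-1],[0,0,0.004,0,0,0,-1],[0,0,0.005,0,0,0,-1]]]'
python3 -m inch '[[[0,0,0.0008,0,0,0,-1],[0,0,0.0016,0,0,0,-1],[0,0,0.0024,0,0,0,-1],[0,0,0.0032,0,0,0,-1],[0,0,0.004,0,0,0,-1]]]'
```

```text
time: 22.95
eef_pos: [483.8, -51.7, 167.7]
tool_rot: [0.725, 0.688, 0.0, 0.0]
force: [-0.6, 0.0, -0.5]
opening: 0.2
finger_force: 0.0
time: 23.37
eef_pos: [483.8, -51.5, 163.8]
tool_rot: [0.725, 0.688, 0.0, 0.0]
force: [-3.2, 0.5, 9.8]
opening: 0.0
finger_force: 4.4
```

```bash
python3 -m inch '[[[0,0,0.0006,0,0,0,-1],[0,0,0.0012,0,0,0,-1],[0,0,0.0018,0,0,0,-1],[0,0,0.0024,0,0,0,-1],[0,0,0.003,0,0,0,-1]]]'
python3 -m inch '[[[0,0,0.0005,0,0,0,-1],[0,0,0.001,0,0,0,-1],[0,0,0.0013,0,0,0,-1],[0,0,0.0016,0,0,0,-1],[0,0,0.0016,0,0,0,-1]]]'
```

```text
time: 23.78
eef_pos: [483.8, -51.5, 160.9]
tool_rot: [0.725, 0.688, 0.0, 0.0]
force: [-3.6, 1.1, 9.3]
opening: 0.1
finger_force: 4.6
time: 24.2
eef_pos: [483.7, -51.5, 159.3]
tool_rot: [0.725, 0.688, -0.0, 0.0]
force: [-3.6, 0.2, 8.6]
opening: 0.2
finger_force: 4.4
```

```bash
python3 -m inch '[[[0,0,0.0005,0,0,0,-1],[0,0,0.001,0,0,0,-1],[0,0,0.0015,0,0,0,-1],[0,0,0.0015,0,0,0,-1],[0,0,0.0015,0,0,0,-1]]]'
```

```text
time: 24.62
eef_pos: [483.9, -51.4, 158.8]
tool_rot: [0.725, 0.688, -0.0, 0.001]
force: [-12.5, 0.8, 34.3]
opening: -0.1
finger_force: 17.8
```

```bash
python3 -m inch '[[[0,0,-0.003,0,0,0,-1],[0,0,-0.01,0,0,0,-1],[0,0,-0.025,0,0,0,-1],[0,0,-0.042,0,0,0,-1],[0,0,-0.052,0,0,0,-1]]]'
python3 -m inch '[[[-0.013,0.02,0,0,0,0,-1],[-0.03,0.045,0,0,0,0,-1],[-0.05,0.075,0,0,0,0,-1],[-0.067,0.1,0,0,0,0,-1],[-0.08,0.12,0,0,0,0,-1]]]'
python3 -m inch '[[[0,0,0.004,0,0,0,-1],[0,0,0.012,0,0,0,-1],[0,0,0.022,0,0,0,-1],[0,0,0.029,0,0,0,-1],[0,0,0.032,0,0,0,-1]]]'
python3 -m inch '[[[0,0,0.0015,0,0,0,-1],[0,0,0.003,0,0,0,-1],[0,0,0.0045,0,0,0,-1],[0,0,0.0055,0,0,0,-1],[0,0,0.0065,0,0,0,-1]]]'
python3 -m inch '[[[0,0,0.0008,0,0,0,-1],[0,0,0.0016,0,0,0,-1],[0,0,0.0024,0,0,0,-1],[0,0,0.0032,0,0,0,-1],[0,0,0.004,0,0,0,-1]]]'
python3 -c "
from h import *
st([600.3,-136.9,158.6],87.3)"
```

```text
time: 25.03
eef_pos: [484.1, -51.4, 211.1]
tool_rot: [0.725, 0.689, 0.0, 0.0]
force: [0.8, 0.8, 0.5]
opening: 0.3
finger_force: 0.0
time: 25.45
eef_pos: [600.9, -139.8, 209.5]
tool_rot: [0.726, 0.688, 0.0, 0.0]
force: [-0.7, 0.6, 0.4]
opening: -0.0
finger_force: 0.0
time: 25.87
eef_pos: [598.3, -137.1, 176.0]
tool_rot: [0.725, 0.689, -0.001, -0.001]
force: [-0.7, 1.4, 0.3]
opening: -0.0
finger_force: 0.0
time: 26.28
eef_pos: [599.4, -137.7, 171.2]
tool_rot: [0.725, 0.688, 0.0, 0.0]
force: [0.1, -0.9, 0.2]
opening: 0.1
finger_force: 0.0
time: 26.7
eef_pos: [599.4, -137.8, 167.0]
tool_rot: [0.725, 0.688, 0.0, 0.0]
force: [0.2, 0.2, -0.7]
opening: -0.1
finger_force: 0.0
t 26.7 tcp [ 599.4 -137.8  167. ] xang 87.01 zaxis [ 0.  0. -1.] F [ 0.2  0.2 -0.7] open -0.1 ff 0.0 q7 -0.26
 tool shift [0.9 0.8 8.4] -0.28743971371594057
```

```bash
python3 -m inch '[[[0,0,0.0008,0,0,0,-1],[0,0,0.0016,0,0,0,-1],[0,0,0.0024,0,0,0,-1],[0,0,0.0032,0,0,0,-1],[0,0,0.004,0,0,0,-1]]]'
python3 -m inch '[[[0,0,0.0006,0,0,0,-1],[0,0,0.0012,0,0,0,-1],[0,0,0.0018,0,0,0,-1],[0,0,0.0024,0,0,0,-1],[0,0,0.003,0,0,0,-1]]]'
```

```text
time: 27.12
eef_pos: [599.6, -137.6, 163.4]
tool_rot: [0.725, 0.688, 0.0, 0.0]
force: [-2.1, 0.6, 8.2]
opening: -0.3
finger_force: 4.2
time: 27.53
eef_pos: [599.7, -137.7, 160.6]
tool_rot: [0.725, 0.688, 0.0, 0.0]
force: [-3.1, -0.3, 8.0]
opening: 0.0
finger_force: 4.3
```

```bash
python3 -m inch '[[[0,0,0.0005,0,0,0,-1],[0,0,0.001,0,0,0,-1],[0,0,0.0015,0,0,0,-1],[0,0,0.002,0,0,0,-1],[0,0,0.002,0,0,0,-1]]]'
```

```text
time: 27.95
eef_pos: [599.7, -137.7, 158.8]
tool_rot: [0.725, 0.688, 0.0, 0.0]
force: [-2.3, -0.2, 10.3]
opening: 0.0
finger_force: 5.0
```

```bash
python3 -m inch '[[[0,0,0.0005,0,0,0,-1],[0,0,0.001,0,0,0,-1],[0,0,0.0013,0,0,0,-1],[0,0,0.0013,0,0,0,-1],[0,0,0.0013,0,0,0,-1]]]'
python3 -c "
from h import *
st([600.3,-136.9,158.6],87.3)"
```

```text
time: 28.37
eef_pos: [599.8, -137.7, 158.6]
tool_rot: [0.725, 0.688, 0.0, 0.001]
force: [-10.2, 1.1, 29.9]
opening: -0.1
finger_force: 14.8
t 28.37 tcp [ 599.8 -137.7  158.6] xang 87.01 zaxis [ 0.001 -0.001 -1.   ] F [-10.2   1.1  29.9] open -0.1 ff 14.828495647525415 q7 -0.27
 tool shift [0.8 0.5 0. ] -0.2932067434232408
```

Re-pressing corners 0 and 2, since both were pressed while the lid was still tilted.

```bash
python3 -m inch '[[[0,0,-0.003,0,0,0,-1],[0,0,-0.009,0,0,0,-1],[0,0,-0.017,0,0,0,-1],[0.004,0,-0.021,0,0,0,-1],[0.012,0,-0.022,0,0,0,-1]]]'
python3 -m inch '[[[0.018,0,0,0,0,0,-1],[0.038,0,0,0,0,0,-1],[0.056,0,0,0,0,0,-1],[0.068,0.001,0,0,0,0,-1],[0.069,0.001,0,0,0,0,-1]]]'
python3 -m inch '[[[0,0,0.003,0,0,0,-1],[0,0,0.008,0,0,0,-1],[0,0,0.013,0,0,0,-1],[0,0,0.016,0,0,0,-1],[0,0,0.018,0,0,0,-1]]]'
python3 -m inch '[[[0,0,0.0008,0,0,0,-1],[0,0,0.0016,0,0,0,-1],[0,0,0.0024,0,0,0,-1],[0,0,0.003,0,0,0,-1],[0,0,0.0035,0,0,0,-1]]]'
python3 -c "
from h import *
st([603.9,-56.9,158.6])"
```

```text
time: 28.78
eef_pos: [600.4, -126.3, 179.7]
tool_rot: [0.726, 0.688, 0.0, 0.001]
force: [1.5, -1.0, 0.6]
opening: -0.3
finger_force: 0.0
time: 29.2
eef_pos: [604.8, -53.4, 178.9]
tool_rot: [0.724, 0.69, 0.001, -0.0]
force: [0.9, 0.2, -0.4]
opening: 0.3
finger_force: 0.0
time: 29.62
eef_pos: [604.3, -57.7, 159.8]
tool_rot: [0.726, 0.688, -0.0, -0.0]
force: [-0.5, 0.7, -0.3]
opening: -0.1
finger_force: 0.0
time: 30.03
eef_pos: [604.7, -57.0, 158.6]
tool_rot: [0.725, 0.688, -0.0, 0.0]
force: [-11.5, -1.2, 30.1]
opening: -0.2
finger_force: 15.2
t 30.03 tcp [604.7 -57.  158.6] xang 87.0 zaxis [ 0.    -0.001 -1.   ] F [-11.5  -1.2  30.1] open -0.2 ff 15.227928820531815 q7 -0.41
 tool shift [ 0.1 -0.8  0. ] None
```

```bash
python3 -m inch '[[[0,0,-0.003,0,0,0,-1],[0,0,-0.01,0,0,0,-1],[0,0,-0.025,0,0,0,-1],[0,0,-0.042,0,0,0,-1],[0,0,-0.052,0,0,0,-1]]]'
python3 -m inch '[[[-0.013,-0.02,0,0,0,0,-1],[-0.03,-0.045,0,0,0,0,-1],[-0.05,-0.075,0,0,0,0,-1],[-0.067,-0.1,0,0,0,0,-1],[-0.08,-0.12,0,0,0,0,-1]]]'
python3 -m inch '[[[0,0,0.006,0,0,0,-1],[0,0,0.018,0,0,0,-1],[0,0,0.032,0,0,0,-1],[0,0,0.042,0,0,0,-1],[0,0,0.047,0,0,0,-1]]]'
python3 -m inch '[[[0,0,0.0012,0,0,0,-1],[0,0,0.0024,0,0,0,-1],[0,0,0.0034,0,0,0,-1],[0,0,0.0042,0,0,0,-1],[0,0,0.0045,0,0,0,-1]]]'
python3 -c "
from h import *
st([480.5,-131.7,158.6])"
```

```text
time: 30.45
eef_pos: [605.1, -56.8, 211.1]
tool_rot: [0.725, 0.688, 0.001, 0.0]
force: [1.0, -0.4, 0.9]
opening: 0.0
finger_force: 0.0
time: 30.87
eef_pos: [478.5, -131.8, 209.3]
tool_rot: [0.726, 0.688, -0.0, 0.0]
force: [-0.5, 0.4, 0.9]
opening: 0.2
finger_force: 0.0
time: 31.28
eef_pos: [480.7, -129.8, 160.5]
tool_rot: [0.725, 0.689, -0.0, -0.001]
force: [-1.3, -0.0, 0.4]
opening: -0.1
finger_force: 0.0
time: 31.7
eef_pos: [481.1, -130.2, 158.6]
tool_rot: [0.725, 0.689, 0.0, 0.0]
force: [-6.8, 2.9, 18.3]
opening: -0.1
finger_force: 9.2
t 31.7 tcp [ 481.1 -130.2  158.6] xang 87.03 zaxis [ 0.001 -0.    -1.   ] F [-6.8  2.9 18.3] open -0.1 ff 9.175567956626764 q7 -0.24
 tool shift [-1.5 -0.5  0. ] None
```

Contact was at the flush height; I press slightly further, retreat and check.

```bash
python3 -m inch '[[[0,0,0.0003,0,0,0,-1],[0,0,0.0006,0,0,0,-1],[0,0,0.0008,0,0,0,-1],[0,0,0.0008,0,0,0,-1],[0,0,0.0008,0,0,0,-1]]]'
python3 -m inch '[[[0,0,-0.003,0,0,0,-1],[0,0,-0.01,0,0,0,-1],[0,0,-0.03,0,0,0,-1],[0,0,-0.06,0,0,0,-1],[0,0,-0.09,0,0,0,-1]]]'
python3 -m inch '[[[-0.02,0,-0.02,0,0,0,-1],[-0.05,0,-0.04,0,0,0,-1],[-0.085,0,-0.06,0,0,0,-1],[-0.11,0,-0.07,0,0,0,-1],[-0.12,0,-0.07,0,0,0,-1]]]'
python3 - <<'E'
from h import *
st()
for n in('top','side'):
    d=cam(n); P=cloud(d)
    if n=='side': cv2.imwrite('pics/end.png',cv2.resize(d['pixels'][130:260,200:360],(800,600)))
    hsv=cv2.cvtColor(d['pixels'],cv2.COLOR_BGR2HSV)
    m=cv2.inRange(hsv,(3,130,90),(17,255,255)); k,lab,s_,ce=cv2.connectedComponentsWithStats(m)
    for i in range(1,k):
        if s_[i,4]<8: continue
        q=np.median(P[lab==i],0)
        if 400<q[0]<680 and -200<q[1]<10 and q[2]>60: print(n,ce[i].round(1),s_[i,4],q.round(1),plane(d,*ce[i],86).round(1))
E
```

```text
time: 32.12
eef_pos: [481.1, -130.3, 158.6]
tool_rot: [0.725, 0.688, 0.0, 0.001]
force: [-8.9, 4.6, 29.7]
opening: -0.2
finger_force: 14.9
time: 32.53
eef_pos: [480.3, -130.2, 248.1]
tool_rot: [0.725, 0.689, -0.0, -0.001]
force: [0.0, -0.1, 0.4]
opening: -0.3
finger_force: 0.0
time: 32.95
eef_pos: [474.3, -254.5, 319.8]
tool_rot: [0.727, 0.687, 0.0, 0.002]
force: [0.7, -0.2, -1.1]
opening: -0.5
finger_force: 0.0
t 32.95 tcp [ 474.3 -254.5  319.8] xang 86.78 zaxis [ 0.003 -0.003 -1.   ] F [ 0.7 -0.2 -1.1] open -0.5 ff 0.0 q7 0.16
top [302.6 216.4] 89 [541.5 -95.3 115.1] [544.  -96.4  86. ]
top [299.7 252.5] 50 [452.  -89.9 106.5] [451.2 -90.6  86. ]
side [260.8 185.2] 18 [ 599.1 -135.4   87.1] [ 599.9 -137.2   86. ]
side [275.1 195.6] 102 [540.8 -84.6 115. ] [ 548.6 -110.9   86. ]
side [300.6 196.5] 19 [ 480.9 -129.9   86.6] [ 480.7 -130.5   86. ]
side [249.5 204.4] 22 [603.4 -55.9  86.7] [604.1 -57.1  86. ]
side [307.5 206.9] 116 [450.4 -84.3 102.1] [452.4 -98.4  86. ]
side [291.  216.5] 24 [484.9 -49.4  86.8] [484.9 -51.1  86. ]
```

View pics/end.png

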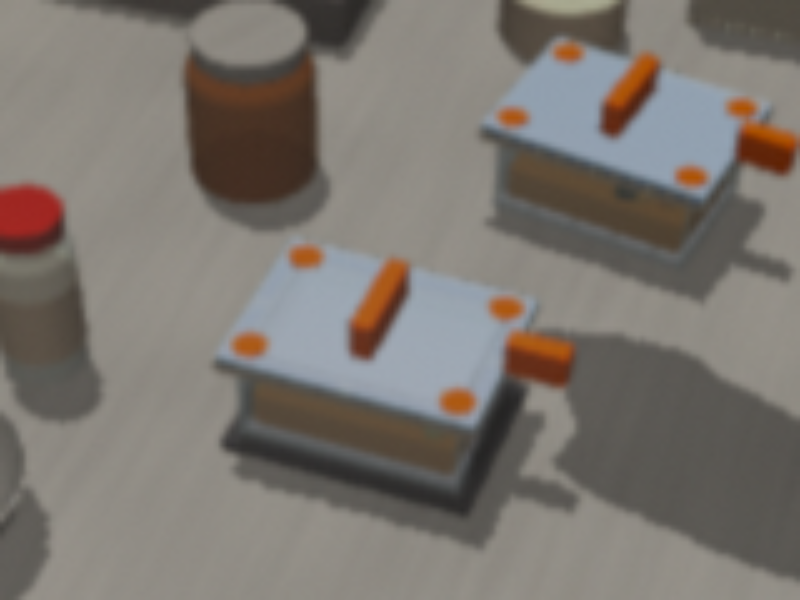

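The lid is flush all round, with all four marks at 86.6–87.1 mm, and the neighbours look untouched.

```bash
python3 -m inch '[[[0,0,0,0,0,0,-1],[0,0,0,0,0,0,-1],[0,0,0,0,0,0,-1],[0,0,0,0,0,0,-1],[0,0,0,0,0,0,-1]]]'; python3 -c "
from station import ticket
print(ticket.hand_in())"
```

```text
time: 33.47
eef_pos: [474.5, -249.6, 316.8]
tool_rot: [0.725, 0.689, 0.0, -0.0]
force: [0.0, -0.1, -0.6]
opening: 0.1
finger_force: 0.0
the job is handed in; nothing more can be done
None
```

The job is handed in after 33.5 s of the 72 s allowed: the lid was drawn out, laid on the gasket and pressed down at all four marks until flush (marks within 1.1 mm of the expected 86 mm), with the arm clear of everything.

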